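# Light the forge mouth and hold its cam-lifted door open

### The job

I want to check the lining of the cold bench forge: hang the work lantern by its handle across both prongs of the double hook beside the forge mouth and let go of it. Then swing the forge's red-handled cam lever forward and down to the cam's high point, where the door is lifted as far as it goes, and finish while still holding it there, as the door drops when the lever is let go. Leave everything else on the bench where it is.

Things in the scene. Friction and masses are not known exactly. Their poses are not given: they have to be found in the camera images.
- lantern_handle (a point): Middle of the lantern's rigid red handle bar, which stands up fixed above the lantern: straight, horizontal, 10 mm thick, 92 mm long, 160 mm above the lantern's underside, on two uprights 106 mm apart (centres). y runs along the bar, z up. Below the bar: 63 mm clear to the cap (60 mm across), 75 mm to the shoulder of the body.
- lantern: Round battery work light, grey with a white light band, 0.25 to 0.49 kg, standing upright; 84 mm across, 92 mm tall without the handle. Origin at the centre of its underside, z up, y along the handle bar.
- hook_stand: Steel hook stand, fixed. Origin on the bench under its 18 mm post. Two round 8 mm prongs at y = +32 and -32 mm leave the post along -x (robot side), level, centre line 220 mm high, for 90 mm, then turn up to tips 101 mm out (tip top 240 mm). Crossbar at the post, 80 mm along y, top 228 mm: only the tips are higher. The hung bar lies across both prongs, along the stand's y. Base plate 12 mm thick.
- hook_seat (a point): Point midway between the two prongs, at their centre-line height (220 mm), 62 mm from the post; a hung bar's centre lies 9 mm above it. The lantern comes in from the front, its bar passing over the tips and its body under the prongs. Axes as the hook stand.
- forge: Bench gas forge, cold, fixed. Origin on the bench under the centre of its front face; x points into the forge, the mouth faces -x, z up, the lever is on its +y side. Grey-green steel box 220 (y) x 240 x 160 mm high, burner on top (x 165 mm) to 310 mm. Its door hangs in front of the mouth from a steel crossbar (ends at y = +-140 mm) carried by two brass-coloured eccentric cams, one at each side.
- lever_pivot (a point): Point on the cam shaft's axis (which runs along the forge's y), level with the middle of the hand grip; fixed to the forge, 180 mm above the bench; axes as the forge. The grip swings about it in the x-z plane at 130 mm radius, 61 mm outside the crossbar's end.
- lift_lever (a joint): Lever angle, rad: 0 leaning 13 degrees back, 0.23 upright, 1.8 level forward = the cam's high point, stop at 2.5. From lever_pivot the grip lies at (-0.130 cos a, 0, 0.130 sin a) m in forge axes, a = 1.8 - angle. A spring and the door's weight pull it back towards 0 (1.5 to 4 N at the grip); past 1.8 the door sinks again.
- jar: Bystander: brown jar of wax with a steel lid, 60 mm across, 85 mm tall, standing; origin under it.
- hammer: Bystander: cross-peen hammer, wooden handle, lying, about 320 mm long.
- mallet: Bystander: pale mallet with a wooden handle, lying, about 260 mm long, 70 mm high.
- rose: Bystander: black steel rose, about 140 mm across, 50 mm high.
- wire_brush: Bystander: brush lying on the bench.
- leaf: Bystander: forged steel leaf with stem, flat, about 170 mm long.
- door_edge (a point): Middle of the door's lower edge. Height 50 mm above the bench when shut, 91.7 mm at the cam's high point (90.6 mm with the lever 0.25 rad short of it or past it). The door stays upright and comes 33 mm forward as it rises.
- lever_grip (a point): Centre of the lever's red hand grip: a smooth bar 26 mm thick, 56 mm long, lying along the forge's y and standing out sideways from the lever's end (rod 12 mm thick, 36 mm towards the forge from this point). At the start the lever stands up, leaning 13 degrees back. At the cam's high point it points level straight out of the forge's front (forge -x), the grip 180 mm above the bench.
Mind the look-alikes: they are no part of the job. Leave any blue or pink look-alike of the lantern alone.

How it is judged:
On the way, in this order (a step that is already met when the one before it is completed fails the run):
1. the lantern hangs by its handle on both prongs of the hook stand, let go (x of lantern_handle in the frame of hook_stand between -0.1 and -0.03 m and y of lantern_handle in the frame of hook_stand between -0.025 and 0.025 m and z of lantern_handle in the frame of hook_stand between 0.223 and 0.236 m and contact force between lantern and hook_stand above 1.2 N and contact force between lantern and the fingers below 0.05 N), for 0.3 s.
2. the lever is at the cam's high point, the door fully lifted, the lantern still hanging (height (world z) of door_edge above 0.0905 m and height (world z) of lantern above 0.055 m and contact force between lift_lever and the fingers above 0.8 N), for 0.5 s.
At the end, for the whole second after the job is handed in: The fingers hold the lever still at the cam's high point (within about 0.27 rad, door edge above 90.5 mm); the lantern hangs at rest and untouched by its handle across both prongs, upright within 0.3 rad, its bar's middle within 25 mm of midway between them (height (world z) of door_edge above 0.0905 m and value of joint lift_lever between 1.53 and 2.07 rad and not (velocity of joint lift_lever above 0.15 rad/s or velocity of joint lift_lever below -0.15 rad/s) and contact force between lift_lever and the fingers above 0.8 N and x of lantern_handle in the frame of hook_stand between -0.1 and -0.03 m and y of lantern_handle in the frame of hook_stand between -0.025 and 0.025 m and z of lantern_handle in the frame of hook_stand between 0.223 and 0.236 m and angle between lantern's own z axis and vertical below 0.3 rad and linear speed of lantern below 0.08 m/s and contact force between lantern and hook_stand above 1.2 N and contact force between lantern and the arm below 0.05 N); the arm keeps its last pose, push and grip.
It fails at once if a bystander is moved more than 40 mm (distance of any of jar, hammer, mallet, rose, wire_brush, leaf from where it was at the start of the episode above 0.04 m).
It fails at once if the lantern is tipped over (angle between lantern's own z axis and vertical above 1 rad).
It also fails if it takes over 72 s, if anything falls off the work surface, if the arm or the gripper's body presses on something with over 40 N, if the wrist force passes 120 N, or if a joint passes its speed limit or range.

### The arm

A 6-joint arm with a two-finger parallel gripper is mounted at the origin on the work surface. World frame = base frame: x ahead of the robot, y to its left, z up, the work surface at z = 0. Lengths are in m, angles in rad, forces in N, time in s.
With the tool pointing down it reaches from about 0.35 to 0.775 m from the base axis. Payload 7.3 kg.
Tool frame: the origin (TCP) lies midway between the tips of the shut fingers; the grasp point (between the pads) lies 19 mm behind it; z points along the fingers, y is the direction in which the jaws open and shut (so a half turn about z gives the same grasp; the last joint's range is limited). The gripper opens to 92 mm and grips with 3 to 60 N. Pads are 19 mm wide; open, the fingers measure 130 mm over their backs; the gripper's body (75 mm by 190 mm) begins 47 mm behind the grasp point.
Start: joints at [-1.413, 0.342, 1.524, -0, 1.275, -0.146], TCP at [0.157, -0.501, 0.227] pointing down, gripper open.
Joint ranges: [-2.53, 2.53], [-0.77, 2.02], [0.04, 2.7], [-1, 4.14], [0.28, 2.66], [-3.11, 3.11]. Speed limits (rad/s): [2.57, 2.57, 3.14, 3.14, 3.14, 3.14].

### API

Orientations are given as [roll, pitch, yaw] about the fixed x, y, z axes, in that order (R = Rz(yaw) Ry(pitch) Rx(roll)).
In Python, from cell import robot gives the robot as it stands.
- The arm moves only by the shell command python3 -m crank 'ROWS' [FORCE]. ROWS is a JSON object of lists of equal length, an entry for each row: "claw": the opening, from 0 (shut) to 1 (fully open); "delta_pos": the shift along the tool's x, y, z in units of 25 mm (1.0 is 25 mm), a list of three; "roll": the turn about the tool's z in units of 6 degrees (1.0 is 6 degrees). In form: {"claw": [claw, ...], "delta_pos": [[dx, dy, dz], ...], "roll": [roll, ...]}. A call has exactly 8 rows; each row is the pose to reach, as a shift and turn from the pose commanded when the call began, along the tool's axes at that moment; what a row does not reach only later rows make up. A row lasts 1/12 s, in which the tool goes at most 41.7 mm and 7.16 degrees, less where a joint would pass 70% of its speed; a pose out of reach is approached as far as the arm can. A call with a gripper value outside its range is refused whole. The fingers move at their own pace and stop on an object; FORCE is the grip in N (left out, the last holds). Time passes only in rows, so rows that repeat a pose let the fingers close, or fill a call up. It gives the time, the measured TCP pose, the force and the opening at its end, in the units of the state.
- robot.observe(): the state, without advancing time (a new reading comes with each control period).
- robot.read_camera(name): name is "scene" or "top"; returns a dict with "color" (420x560x3 uint8, blue, green, red), "fx", "fy", "cx", "cy" (pixels), "rvec" (rotation vector, rad) and "tvec" (3), from world to camera coordinates, as OpenCV has them. Camera axes: x right, y down, z forward; pixel columns grow to the right and rows downward; lengths in m; the calibration is good to about 2 mm. A picture is of the moment at which its call begins. There is no depth.
- robot.hand_in(): hands the job in, once; it reports no verdict.
The state is a dict: "time": time; "qpos": joint angles; "qvel": joint speeds; "joint_efforts": joint torques, N m; "tool_pos": TCP position; "tool_rot": TCP orientation; "contact_force": force on the tool from outside, world axes, zero at the start; "torque": the same for the moment, N m; "opening": finger opening in m.
Only numpy, scipy, OpenCV 4.12 (cv2) and the standard library are available. Lean on these libraries where they do the work, as an engineer would, in place of code of your own. Each camera call takes 0.05 s, during which the arm holds its last target.

## Working session

There is one attempt and no reset: what is moved stays moved. The work goes in short steps, Python scripts to look and compute and a shell command to move; the robot and the scene stay as the last step left them, time stands still between calls to the robot, and variables do not carry over. Pictures are saved under pics/ and viewed, and the job is handed in when it is done.

```bash
mkdir -p pics; ls; cat > h.py <<'E'
import numpy as np,cv2
from cell import robot
def cam(n):
    c=robot.read_camera(n); K=np.array([[c["fx"],0,c["cx"]],[0,c["fy"],c["cy"]],[0,0,1]]);R=cv2.Rodrigues(np.array(c["rvec"],float))[0]
    return dict(img=c["color"],K=K,R=R,t=np.array(c["tvec"],float).ravel())
def ray(c,u,v):
    d=c["R"].T@np.linalg.inv(c["K"])@[u,v,1]; return -c["R"].T@c["t"],d/np.linalg.norm(d)
def onz(c,u,v,z):
    o,d=ray(c,u,v); return o+d*(z-o[2])/d[2]
def tri(c1,p1,c2,p2):
    o1,d1=ray(c1,*p1);o2,d2=ray(c2,*p2)
    s=np.linalg.lstsq(np.c_[d1,-d2],o2-o1,rcond=None)[0]
    a=o1+d1*s[0];b=o2+d2*s[1]; return (a+b)/2,np.linalg.norm(a-b)
def proj(c,P):
    q=c["K"]@(c["R"]@np.array(P,float)+c["t"]); return q[:2]/q[2]
E
python3 - <<'E'
from h import *
print(robot.observe())
for n in("scene","top"):
    c=cam(n);cv2.imwrite(f"pics/{n}0.png",cv2.resize(c["img"],(800,600),interpolation=cv2.INTER_CUBIC));print(n,c["K"][0,0],-c["R"].T@c["t"],c["R"][2])
E
```

```text
pics
{'time': 0.0, 'qpos': array([-1.41300430e+00,  3.42712045e-01,  1.52499940e+00, -1.08986113e-06,
        1.27539591e+00, -1.45996199e-01]), 'qvel': array([ 4.33999349e-04, -2.59186060e-04,  2.10423390e-04,  5.08928540e-05,
       -1.85187534e-04,  2.35329482e-04]), 'joint_efforts': array([-1.87609367e-03, -4.31251359e+01, -2.44214541e+01,  7.15456414e-02,
        5.61223039e-02, -1.36516101e-04]), 'tool_pos': array([ 0.15700651, -0.50055535,  0.22605665]), 'tool_rot': array([-3.14009391e+00, -2.19325711e-04,  3.03788377e-01]), 'contact_force': array([ 0.16770628,  0.22090691, -0.07959739]), 'torque': array([ 0.0006408 ,  0.0590186 , -0.02923014]), 'opening': 0.09197369373302093}
scene 507.00674247925366 [ 1.32395233 -1.01457885  1.09747094] [-0.54640577  0.59648183 -0.5879202 ]
top 438.1288804039634 [ 0.29564278 -0.10528749  1.52771813] [ 0.11762029  0.01605689 -0.99292882]
```

View pics/scene0.png

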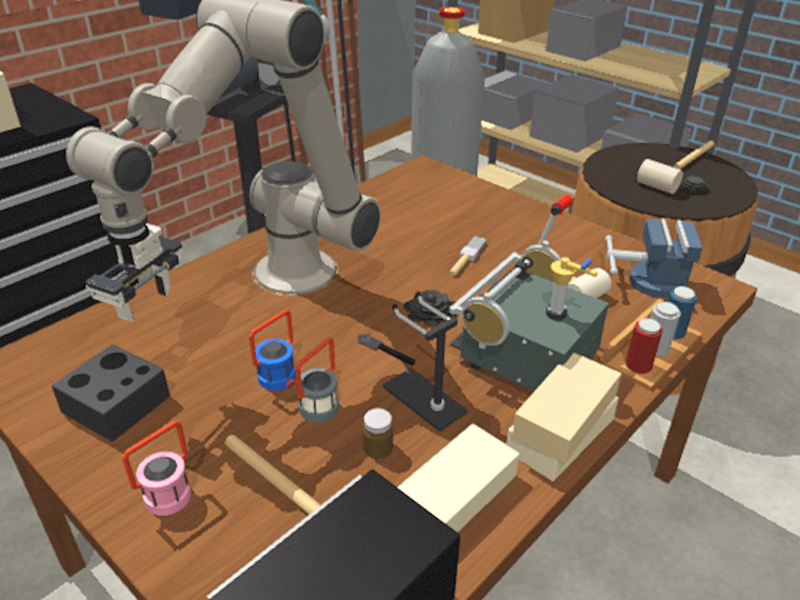

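View pics/top0.png

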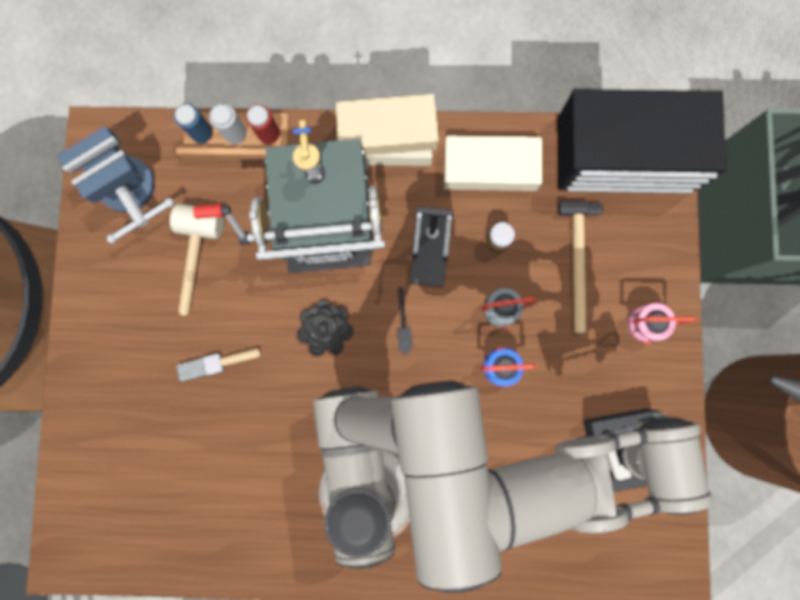

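The scene view shows the grey lantern at about (318,392) of 800x600, next to the blue one, with the hook stand at (430,340) and the lever's red grip at (562,205). In the top view they are at (505,305), (432,240) and (208,211).

```bash
python3 - <<'E'
from h import *
def crop(c,u0,v0,w,h,s,n):
    im=cv2.resize(c["img"][v0:v0+h,u0:u0+w],None,fx=s,fy=s,interpolation=cv2.INTER_CUBIC)
    for k in range(0,w,10): cv2.putText(im,str(u0+k),(k*s,8),0,.3,(0,255,255));cv2.line(im,(k*s,10),(k*s,14),(0,255,255))
    for k in range(10,h,10): cv2.putText(im,str(v0+k),(0,k*s+3),0,.3,(0,255,255))
    cv2.imwrite(n,im)
s=cam("scene");t=cam("top")
crop(t,270,135,130,95,6,"pics/t_l.png");crop(t,120,75,160,120,5,"pics/t_f.png")
crop(s,170,190,160,115,5,"pics/s_l.png");crop(s,270,130,160,120,5,"pics/s_f.png")
E
```

```text
(no output)
```

View pics/t_l.png

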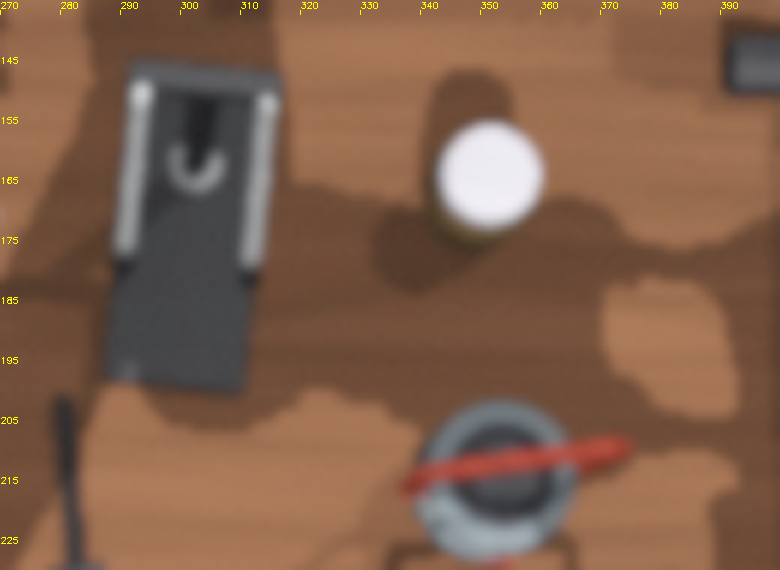

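View pics/t_f.png

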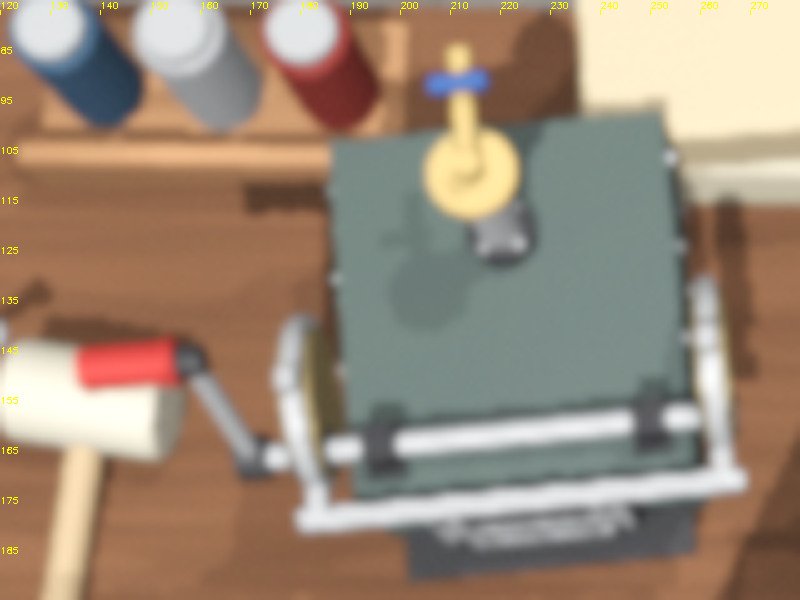

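View pics/s_l.png

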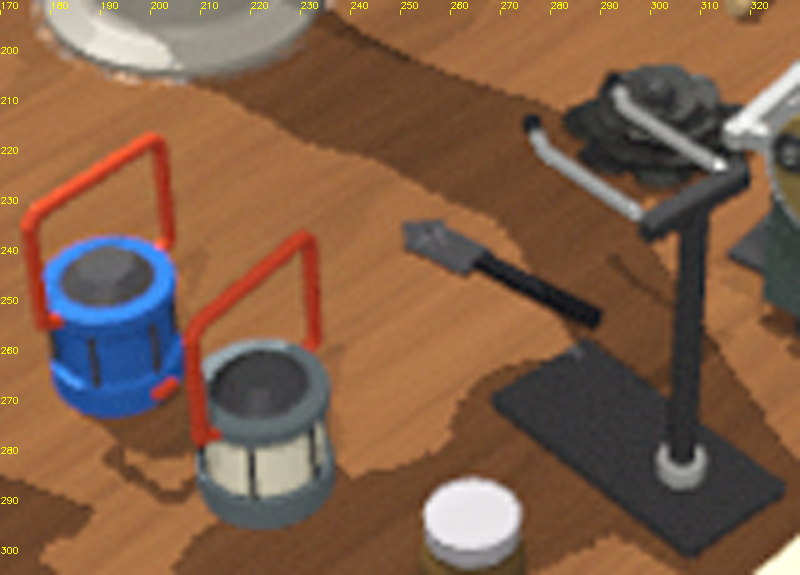

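View pics/s_f.png

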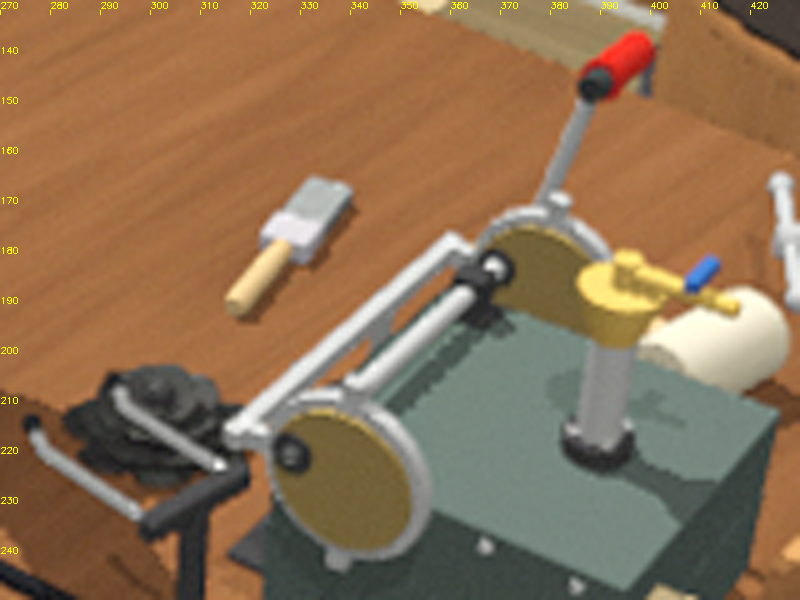

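```bash
python3 - <<'E'
from h import *
s=cam("scene");t=cam("top")
P=lambda n,a,b:print(n,*(lambda r:(r[0].round(4),round(r[1],4)))(tri(t,a,s,b)))
P("bar+y",(338,216),(230.5,237));P("bar-y",(374,210),(208,257))
A=onz(t,338.5,216,.16);B=onz(t,373.5,210,.16);print("bar on z",A,B,(A+B)/2,np.degrees(np.arctan2(*(A-B)[1::-1])))
# scene plane: bar centre z=.155? 
A=onz(s,230.5,237,.16);B=onz(s,208,257,.16);print("bar sc",A,B,(A+B)/2)
P("tip-y",(311,180.5),(276,214.5));P("tip+y",(290.5,178.5),(293,208))
for n,a in (("root+",(293.3,150.5)),("root-",(314.2,152)),("tip+",(290.2,177)),("tip-",(311.3,179.5))): print(n,onz(t,*a,.224).round(4))
for n,a in (("base-+",(287,199)),("base--",(310.5,200.5)),("post",(302,163))): print(n,onz(t,*a,.012).round(4))
for n,a in (("sbase",(268.5,270)),("sb2",(287,258.5)),("sb3",(308,300)),("sb4",(326.5,287)),):print(n,onz(s,*a,.012).round(4))
def red(c,u0,v0,u1,v1):
    h=cv2.cvtColor(c["img"],cv2.COLOR_BGR2HSV);m=(((h[...,0]<6)|(h[...,0]>174))&(h[...,1]>170)&(h[...,2]>90)).astype(np.uint8)
    k=np.zeros_like(m);k[v0:v1,u0:u1]=m[v0:v1,u0:u1];ys,xs=np.nonzero(k);return xs.mean(),ys.mean(),cv2.minAreaRect(np.c_[xs,ys].astype(np.float32))
gt=red(t,130,138,165,158);gs=red(s,380,132,408,152);print(gt,gs);P("grip",gt[:2],gs[:2])
P("cb+",(182,178),(362,180));P("cb-",(267,170.5),(318,216))
P("shaftend+",(173.5,165.5),(370,180))
for n,a in (("f1",(186.5,104)),("f2",(252,98)),("f3",(190,174)),("f4",(259,167))):print(n,onz(t,*a,.16).round(4))
E
```

```text
bar+y [ 0.4288 -0.2543  0.1504] 0.0027
bar-y [ 0.4515 -0.3641  0.1555] 0.0036
bar on z [ 0.42884018 -0.25377005  0.16      ] [ 0.4497841  -0.36307191  0.16      ] [ 0.43931214 -0.30842098  0.16      ] 100.8472742571164
bar sc [ 0.43699072 -0.26296161  0.16      ] [ 0.4569509  -0.36591383  0.16      ] [ 0.44697081 -0.31443772  0.16      ]
tip-y [ 0.5263 -0.1633  0.2344] 0.001
tip+y [ 0.5336 -0.1007  0.2281] 0.0023
root+ [ 0.6201 -0.1085  0.224 ]
root- [ 0.6165 -0.172   0.224 ]
tip+ [ 0.5381 -0.1006  0.224 ]
tip- [ 0.5316 -0.1643  0.224 ]
base-+ [ 0.4994 -0.0901  0.012 ]
base-- [ 0.4957 -0.1721  0.012 ]
post [ 0.6284 -0.1404  0.012 ]
sbase [ 0.5041 -0.1733  0.012 ]
sb2 [ 0.5096 -0.0933  0.012 ]
sb3 [ 0.6774 -0.186   0.012 ]
sb4 [ 0.6831 -0.1067  0.012 ]
(np.float64(146.07142857142858), np.float64(144.25), ((145.54269409179688, 144.38414001464844), (1.7669044733047485, 15.129120826721191), 83.6598129272461)) (np.float64(394.65822784810126), np.float64(141.53164556962025), ((394.4000244140625, 142.20001220703125), (8.0, 13.600000381469727), 53.13010025024414))
grip [0.6075 0.31   0.3166] 0.0018
cb+ [0.541  0.2429 0.1696] 0.0052
cb- [ 0.5684 -0.0254  0.1758] 0.005
shaftend+ [0.5714 0.2623 0.1772] 0.0151
f1 [0.7844 0.2404 0.16  ]
f2 [0.8078 0.0283 0.16  ]
f3 [0.5541 0.2185 0.16  ]
f4 [ 5.806e-01 -5.000e-04  1.600e-01]
```

```bash
cat >> h.py <<'E'
def redm(c,u0,v0,u1,v1,s=120):
    h=cv2.cvtColor(c["img"],cv2.COLOR_BGR2HSV);m=(((h[...,0]<7)|(h[...,0]>172))&(h[...,1]>s)&(h[...,2]>60))
    k=np.zeros(m.shape,bool);k[v0:v1,u0:u1]=m[v0:v1,u0:u1];ys,xs=np.nonzero(k);return np.c_[xs,ys].astype(np.float32)
E
python3 - <<'E'
from h import *
s=cam("scene");t=cam("top")
for nm,box in (("grey",(330,200,385,222)),("blue",(330,245,385,270))):
    p=redm(t,*box,150);r=cv2.fitLine(p,2,0,.01,.01).ravel();d=r[:2]*np.sign(r[0]);q=(p-r[2:])@d
    e0,e1=r[2:]+d*q.min(),r[2:]+d*q.max();A=onz(t,*e0,.16);B=onz(t,*e1,.16);print(nm,len(p),e0,e1,A.round(4),B.round(4),((A+B)/2).round(4),np.linalg.norm(A-B),np.degrees(np.arctan2(B[0]-A[0],A[1]-B[1])))
# scene bar
p=redm(s,203,232,236,262,130);e=p[(p[:,0]>210)&(p[:,0]<228)]
r=cv2.fitLine(e,2,0,.01,.01).ravel();print("scene bar line",r,len(e))
ta=np.float32([(e0) for e0 in [0]]) if 0 else None
gt=redm(t,130,138,162,158);gs=redm(s,380,132,408,152)
print(cv2.minAreaRect(gt),cv2.minAreaRect(gs),gt.mean(0),gs.mean(0))
a=tri(t,gt.mean(0),s,gs.mean(0));print(a);print(onz(t,*gt.mean(0),.3066),onz(s,*gs.mean(0),.3066))
E
```

```text
grey 81 [336.76212 214.27019] [374.1551 209.1277] [ 0.4342 -0.2483  0.16  ] [ 0.4526 -0.3651  0.16  ] [ 0.4434 -0.3067  0.16  ] 0.11826063501705655 8.947845350523899
blue 12 [336.96677 257.37717] [374.02133 255.39964] [ 0.3001 -0.2498  0.16  ] [ 0.3085 -0.3642  0.16  ] [ 0.3043 -0.307   0.16  ] 0.11470207510554634 4.196160668381723
scene bar line [  0.76331097  -0.64603126 219.01639    246.16394   ] 61
((145.5, 146.5), (9.0, 19.0), 90.0) ((393.60650634765625, 142.32786560058594), (8.194360733032227, 15.108353614807129), 50.194427490234375) [145.57225 146.9711 ] [394.2421  141.67369]
(array([0.6021313 , 0.31390142, 0.31193062]), np.float64(0.0018137468829894758))
[0.6027519  0.31506779 0.3066    ] [0.59754808 0.324062   0.3066    ]
```

```bash
python3 -m crank '{"claw":[0.6,0.6,0.6,0.6,0.6,0.6,0.6,0.6],"delta_pos":[[0.5,-0.2,-0.5],[1.5,-0.5,-1],[3,-1,-1.4],[4.5,-1.4,-1.4],[6,-1.8,-1.4],[7.5,-2.3,-1.4],[9,-2.7,-1.4],[10,-3,-1.4]],"roll":[-0.5,-1.5,-2.5,-3.5,-4.5,-5.5,-6.5,-7.5]}' 10
cat > go.py <<'E'
import sys;from h import *
# python3 go.py x y z yawdeg -> units
o=robot.observe();x,y,z,yw=map(float,sys.argv[1:5]);p=o["tool_pos"];R=cv2.Rodrigues(np.zeros(3))[0]
from scipy.spatial.transform import Rotation as Ro
R=Ro.from_euler("xyz",o["tool_rot"]).as_matrix();yaw=np.degrees(o["tool_rot"][2])
print("t",round(o["time"],2),"p",p.round(4),"yaw",yaw.round(1),"rp",o["tool_rot"][:2].round(4),"F",o["contact_force"].round(2),"op",round(o["opening"],4),"q",o["qpos"].round(2))
print("delta units",(R.T@(np.array([x,y,z])-p)/.025).round(2),"roll",round((yaw-yw)/6,2))
E
python3 go.py .443 -.307 .26 99.5
```

```text
time: 1.07
tool_pos: [0.3756, -0.3525, 0.2619]
tool_rot: [3.141, -0.001, 1.096]
contact_force: [0.4, -0.1, -0.0]
opening: 0.0555
t 1.07 p [ 0.3756 -0.3525  0.2619] yaw 62.8 rp [ 3.1407e+00 -5.0000e-04] F [ 0.43 -0.06 -0.04] op 0.0555 q [-0.9   0.3   1.49  0.    1.35 -0.43]
delta units [2.85 1.57 0.08] roll -6.12
```

```bash
python3 -m crank '{"claw":[0.6,0.6,0.6,0.6,0.6,0.6,0.6,0.6],"delta_pos":[[0.5,0.3,0],[1.2,0.7,0],[2,1.1,0],[2.6,1.4,0],[2.8,1.55,0],[2.85,1.57,0],[2.85,1.57,0],[2.85,1.57,0]],"roll":[-1,-2,-3,-4,-5,-6,-6.1,-6.1]}'
python3 go.py .443 -.307 .26 99.5
python3 - <<'E'
from h import *
s=cam("scene");t=cam("top")
cv2.imwrite("pics/a1.png",cv2.resize(s["img"][170:310,140:330],None,fx=4,fy=4,interpolation=cv2.INTER_CUBIC))
E
```

```text
time: 1.73
tool_pos: [0.4409, -0.3095, 0.2616]
tool_rot: [-3.141, -0.0, 1.726]
contact_force: [-0.8, -0.6, 0.3]
opening: 0.0551
t 1.73 p [ 0.4409 -0.3095  0.2616] yaw 98.9 rp [-3.1414 -0.    ] F [-0.85 -0.57  0.31] op 0.0551 q [-0.75  0.34  1.42 -0.    1.37 -0.91]
delta units [0.09 0.1  0.07] roll -0.1
```

View pics/a1.png

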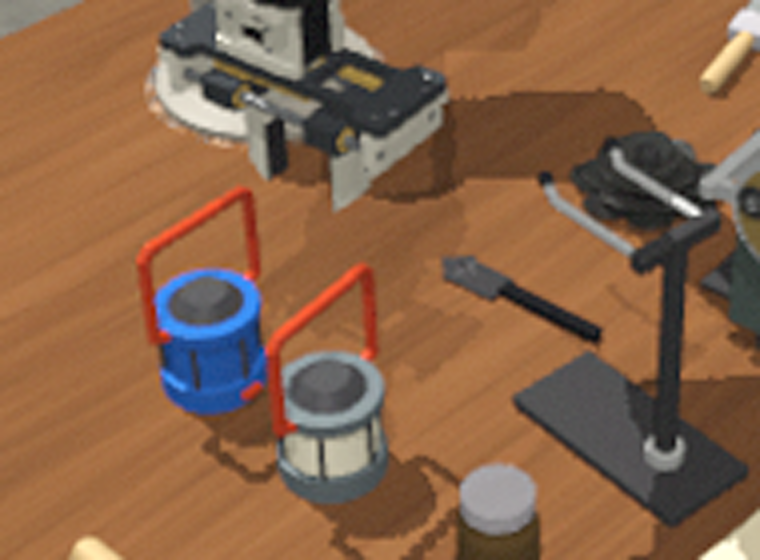

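Open jaws are above the bar, with tips at crop (275,175) and (345,205) and the bar centre at (320,305). I'll check the projections before descending.

```bash
python3 - <<'E'
from h import *
s=cam("scene");t=cam("top")
print(proj(s,(.441,-.3095,.262)),proj(s,(.443,-.307,.16)),"bar line x219.0 y246.2; ",proj(s,(.440,-.307,.16)))
E
python3 -m crank '{"claw":[0.6,0.6,0.6,0.6,0.6,0.6,0.6,0.6],"delta_pos":[[0,0.1,0.5],[0,0.1,1.2],[0,0.1,2],[0,0.1,2.8],[0,0.1,3.6],[0,0.1,4.4],[0,0.1,4.85],[0,0.1,4.85]],"roll":[0,0,0,0,0,0,0,0]}'
python3 - <<'E'
from h import *
s=cam("scene");t=cam("top")
cv2.imwrite("pics/a2.png",cv2.resize(s["img"][170:310,140:330],None,fx=4,fy=4,interpolation=cv2.INTER_CUBIC))
E
```

```text
[217.1741191  216.51140536] [220.56072603 244.9200173 ] bar line x219.0 y246.2;  [219.86360457 244.45656338]
time: 2.6
tool_pos: [0.442, -0.3084, 0.138]
tool_rot: [-3.138, -0.004, 1.726]
contact_force: [-0.3, 0.9, 0.3]
opening: 0.0552
```

View pics/a2.png

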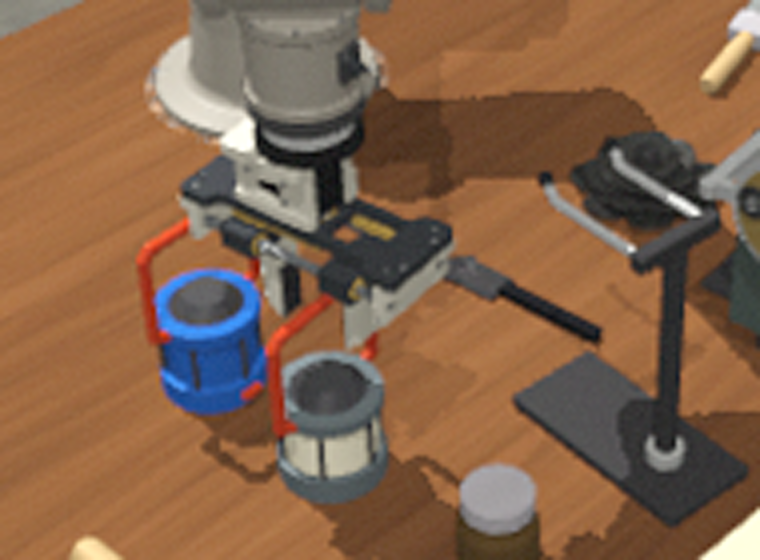

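The fingers straddle the bar, at crop (285,280) and (360,320). Closing.

```bash
python3 -m crank '{"claw":[0.4,0.25,0.1,0,0,0,0,0],"delta_pos":[[0,0,0],[0,0,0],[0,0,0],[0,0,0],[0,0,0],[0,0,0],[0,0,0],[0,0,0]],"roll":[0,0,0,0,0,0,0,0]}' 25
python3 go.py .443 -.307 .25 98.9
```

```text
time: 3.37
tool_pos: [0.4434, -0.3093, 0.1406]
tool_rot: [-3.141, 0.0, 1.728]
contact_force: [-0.5, 0.2, -0.2]
opening: 0.0092
t 3.37 p [ 0.4434 -0.3093  0.1406] yaw 99.0 rp [-3.1414e+00  1.0000e-04] F [-0.5   0.16 -0.17] op 0.0092 q [-0.75  0.45  1.61 -0.    1.08 -0.91]
delta units [ 0.09 -0.   -4.38] roll 0.02
```

```bash
python3 -m crank '{"claw":[0,0,0,0,0,0,0,0],"delta_pos":[[0,0,-0.2],[0,0,-0.7],[0,0,-1.4],[0,0,-2.2],[0,0,-3],[0,0,-3.7],[0,0,-4.1],[0,0,-4.25]],"roll":[0,0,0,0,0,0,0,0]}'
python3 go.py .45 -.1255 .246 85.7
python3 - <<'E'
from h import *
s=cam("scene");t=cam("top")
cv2.imwrite("pics/a3.png",cv2.resize(s["img"][150:310,140:330],None,fx=3.5,fy=3.5,interpolation=cv2.INTER_CUBIC))
E
```

```text
time: 4.03
tool_pos: [0.4438, -0.3096, 0.2482]
tool_rot: [3.14, 0.002, 1.728]
contact_force: [-0.4, 1.0, -3.8]
opening: 0.0087
t 4.03 p [ 0.4438 -0.3096  0.2482] yaw 99.0 rp [3.1403e+00 1.8000e-03] F [-0.44  0.97 -3.84] op 0.0087 q [-0.75  0.35  1.44 -0.    1.34 -0.91]
delta units [7.23 1.4  0.08] roll 2.22
```

View pics/a3.png

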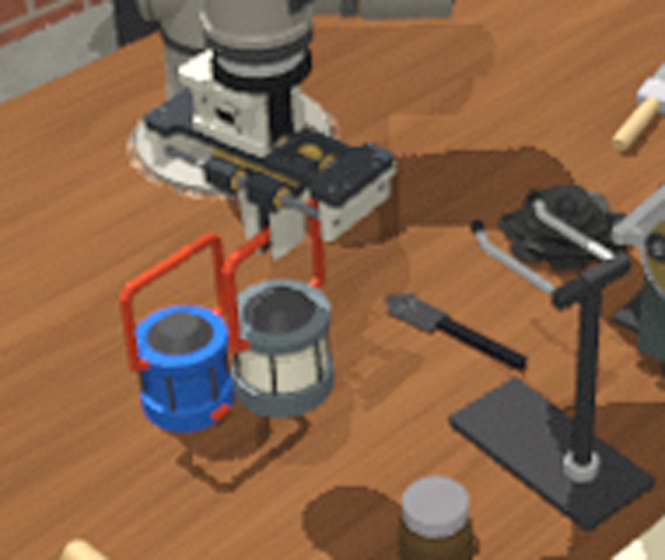

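The lantern hangs level from the fingers, clear of the blue one. Next, move in front of the hook.

```bash
python3 -m crank '{"claw":[0,0,0,0,0,0,0,0],"delta_pos":[[0.3,0,0],[1.1,0.2,0],[2.2,0.5,0],[3.5,0.7,0],[4.8,1,0],[6,1.2,0],[6.8,1.4,0],[7.1,1.4,0]],"roll":[0.1,0.4,0.8,1.2,1.6,2,2.2,2.2]}'
python3 -m crank '{"claw":[0,0,0,0,0,0,0,0],"delta_pos":[[0,0,0],[0,0,0],[0,0,0],[0,0,0],[0,0,0],[0,0,0],[0,0,0],[0,0,0]],"roll":[0,0,0,0,0,0,0,0]}'
python3 go.py .568 -.136 .246 85.7
python3 - <<'E'
from h import *
s=cam("scene");t=cam("top")
cv2.imwrite("pics/a4.png",cv2.resize(s["img"][140:300,200:350],None,fx=3.7,fy=3.7,interpolation=cv2.INTER_CUBIC))
cv2.imwrite("pics/a4t.png",cv2.resize(t["img"][130:250,250:400],None,fx=5,fy=5,interpolation=cv2.INTER_CUBIC))
E
```

```text
time: 4.8
tool_pos: [0.4494, -0.1249, 0.2456]
tool_rot: [-3.139, -0.002, 1.499]
contact_force: [-0.7, 1.2, -4.3]
opening: 0.0091
time: 5.47
tool_pos: [0.4502, -0.1288, 0.2467]
tool_rot: [-3.142, 0.0, 1.497]
contact_force: [0.2, 0.0, -4.1]
opening: 0.0091
t 5.47 p [ 0.4502 -0.1288  0.2467] yaw 85.8 rp [-3.1415e+00  1.0000e-04] F [ 0.18  0.02 -4.13] op 0.0091 q [-0.44  0.22  1.64 -0.    1.28 -0.37]
delta units [0.06 4.72 0.03] roll 0.01
```

View pics/a4.png

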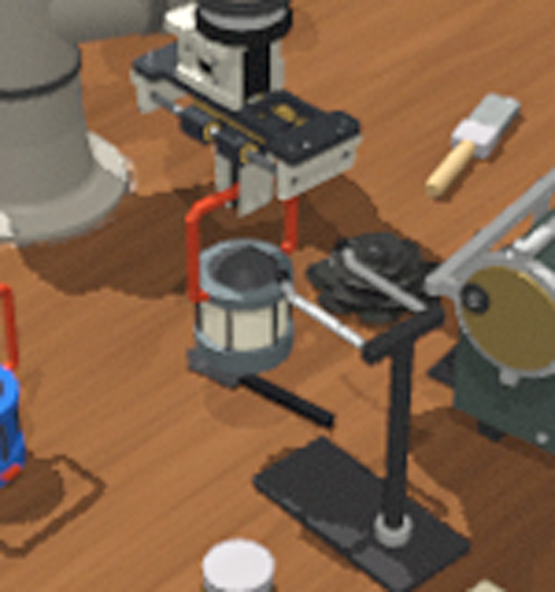

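View pics/a4t.png

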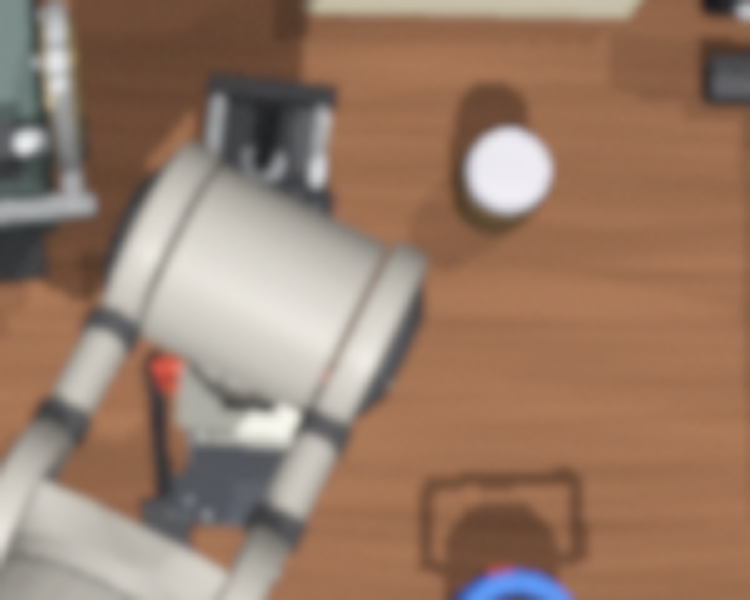

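```bash
python3 - <<'E'
from h import *
s=cam("scene")
print(onz(s,250.9,198.4,.266),"expect .4463 -.1798")
# lantern body bottom/edges in scene: centre
for P in ((.4463,-.1798,.266),(.4543,-.074,.266),(.53,-.1635,.236),(.535,-.100,.236)):print(P,(proj(s,P)-[200,140]+.5)*3.7)
E
```

```text
[ 0.44954339 -0.18819552  0.266     ] expect .4463 -.1798
(0.4463, -0.1798, 0.266) [194.9657588  211.88068551]
(0.4543, -0.074, 0.266) [294.85746782 162.47690786]
(0.53, -0.1635, 0.236) [287.02442242 277.76985357]
(0.535, -0.1, 0.236) [346.66942372 245.81622789]
```

```bash
python3 -m crank '{"claw":[0,0,0,0,0,0,0,0],"delta_pos":[[0,0.2,0],[0,0.7,0],[0,1.4,0],[0,2.2,0],[0.05,3,0],[0.1,3.8,0],[0.1,4.5,0],[0.1,4.75,0]],"roll":[0,0,0,0,0,0,0,0]}'
python3 -m crank '{"claw":[0,0,0,0,0,0,0,0],"delta_pos":[[0,0,0],[0,0,0],[0,0,0],[0,0,0],[0,0,0],[0,0,0],[0,0,0],[0,0,0]],"roll":[0,0,0,0,0,0,0,0]}'
python3 go.py .568 -.135 .21 85.7
python3 - <<'E'
from h import *
s=cam("scene");t=cam("top")
cv2.imwrite("pics/a5.png",cv2.resize(s["img"][140:300,200:350],None,fx=3.7,fy=3.7,interpolation=cv2.INTER_CUBIC))
E
```

```text
time: 6.28
tool_pos: [0.5712, -0.1347, 0.2461]
tool_rot: [3.141, 0.0, 1.498]
contact_force: [0.4, -0.6, -3.7]
opening: 0.0089
time: 6.95
tool_pos: [0.5687, -0.1347, 0.2469]
tool_rot: [3.141, 0.0, 1.498]
contact_force: [0.4, 0.3, -3.8]
opening: 0.0091
t 6.95 p [ 0.5687 -0.1347  0.2469] yaw 85.8 rp [3.1413e+00 1.0000e-04] F [ 0.43  0.29 -3.83] op 0.0091 q [-0.36  0.44  1.32 -0.    1.38 -0.29]
delta units [-0.02 -0.03  1.48] roll 0.02
```

View pics/a5.png

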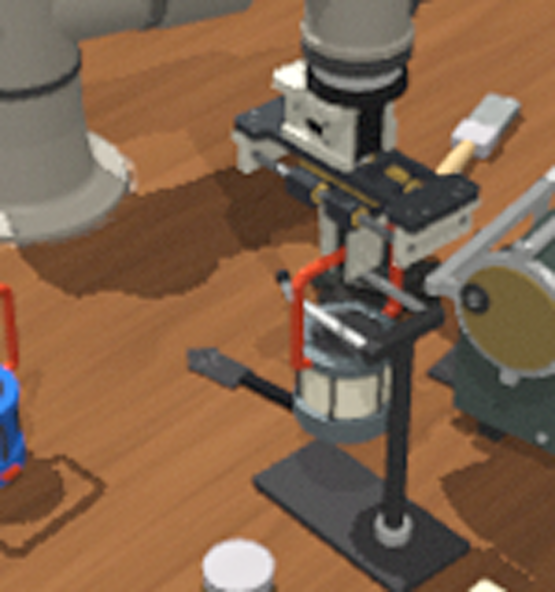

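The bar sits above both prongs with its uprights outside them: the near upright is at (300,320) and the near prong at (320,320). Lowering.

```bash
python3 -m crank '{"claw":[0,0,0,0,0,0,0,0],"delta_pos":[[0,0,0.2],[0,0,0.5],[0,0,0.8],[0,0,1.1],[0,0,1.3],[0,0,1.4],[0,0,1.45],[0,0,1.45]],"roll":[0,0,0,0,0,0,0,0]}'
python3 -m crank '{"claw":[0,0,0,0,0,0,0,0],"delta_pos":[[0,0,0.02],[0,0,0.04],[0,0,0.06],[0,0,0.06],[0,0,0.06],[0,0,0.06],[0,0,0.06],[0,0,0.06]],"roll":[0,0,0,0,0,0,0,0]}'
python3 go.py .568 -.135 .21 85.7
python3 - <<'E'
from h import *
s=cam("scene");t=cam("top")
cv2.imwrite("pics/a6.png",cv2.resize(s["img"][140:300,200:350],None,fx=3.7,fy=3.7,interpolation=cv2.INTER_CUBIC))
E
```

```text
time: 7.72
tool_pos: [0.5688, -0.1347, 0.2102]
tool_rot: [-3.141, -0.0, 1.498]
contact_force: [0.4, -0.7, -3.4]
opening: 0.009
time: 8.38
tool_pos: [0.5691, -0.1347, 0.2093]
tool_rot: [3.141, 0.0, 1.498]
contact_force: [0.3, 0.6, -0.7]
opening: 0.0089
t 8.38 p [ 0.5691 -0.1347  0.2093] yaw 85.8 rp [3.1408e+00 3.0000e-04] F [ 0.3   0.56 -0.71] op 0.0089 q [-0.36  0.46  1.38 -0.    1.29 -0.29]
delta units [-0.01 -0.04 -0.03] roll 0.02
```

View pics/a6.png

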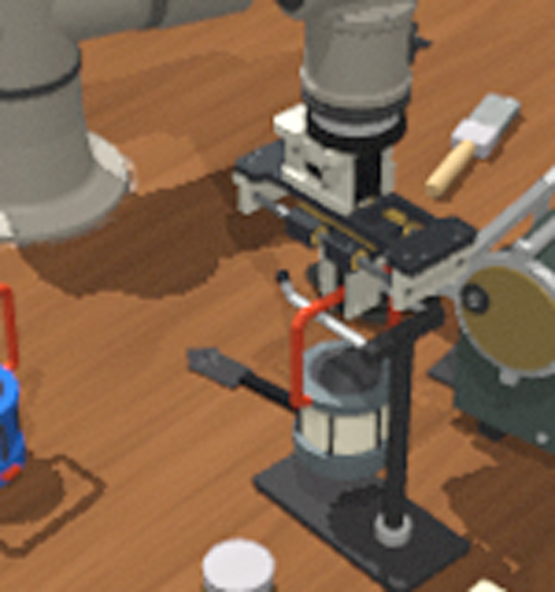

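The weight is now on the prongs (force down from 3.8 N to 0.7 N). Open the fingers, then go straight up.

```bash
python3 -m crank '{"claw":[0.15,0.25,0.35,0.4,0.4,0.4,0.4,0.4],"delta_pos":[[0,0,0],[0,0,0],[0,0,0],[0,0,0],[0,0,0],[0,0,0],[0,0,0],[0,0,0]],"roll":[0,0,0,0,0,0,0,0]}'
python3 -m crank '{"claw":[0.4,0.4,0.4,0.4,0.4,0.4,0.4,0.4],"delta_pos":[[0,0,-0.2],[0,0,-0.6],[0,0,-1.2],[0,0,-2],[0,0,-3],[0,0,-4.2],[0,0,-5.4],[0,0,-6.6]],"roll":[0,0,0,0,0,0,0,0]}'
python3 go.py .5 0 .44 90
python3 - <<'E'
from h import *
s=cam("scene");t=cam("top")
cv2.imwrite("pics/a7.png",cv2.resize(s["img"][140:300,200:350],None,fx=3.7,fy=3.7,interpolation=cv2.INTER_CUBIC))
E
```

```text
time: 9.15
tool_pos: [0.5688, -0.1347, 0.209]
tool_rot: [-3.142, 0.0, 1.498]
contact_force: [-0.5, 0.1, 0.9]
opening: 0.0368
time: 9.82
tool_pos: [0.5685, -0.1345, 0.3767]
tool_rot: [3.14, 0.0, 1.498]
contact_force: [1.4, -0.3, -0.9]
opening: 0.037
t 9.82 p [ 0.5685 -0.1345  0.3767] yaw 85.8 rp [3.1403e+00 4.0000e-04] F [ 1.36 -0.32 -0.86] op 0.037 q [-0.36  0.4   1.04 -0.    1.71 -0.29]
delta units [ 5.16 -3.12 -2.54] roll -0.7
```

View pics/a7.png

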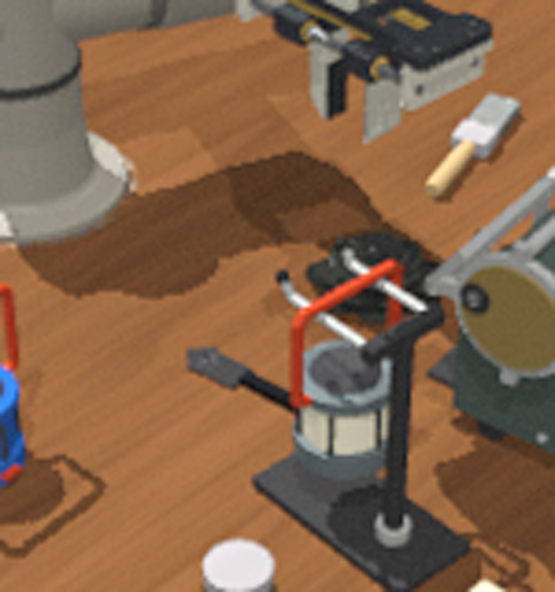

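The lantern hangs freely across both prongs. Next, hover over the lever grip.

```bash
python3 go.py .602 .313 .41 96.3
```

```text
t 9.92 p [ 0.57   -0.135   0.3808] yaw 85.8 rp [3.1306 0.0033] F [ 0.1  -0.84  0.58] op 0.0366 q [-0.36  0.4   1.03 -0.    1.7  -0.29]
delta units [17.96 -0.02 -1.23] roll -1.75
```

```bash
python3 -m crank '{"claw":[0.4,0.4,0.4,0.6,0.6,0.6,0.6,0.6],"delta_pos":[[0.2,0,-1],[0.8,0,-1.2],[2,0,-1.2],[3.4,0,-1.2],[4.8,0,-1.2],[6.2,0,-1.2],[7.6,0,-1.2],[9,0,-1.2]],"roll":[0,0,-0.3,-0.6,-0.9,-1.2,-1.5,-1.75]}'
python3 go.py .602 .313 .41 96.3
```

```text
time: 10.58
tool_pos: [0.5849, 0.0914, 0.4042]
tool_rot: [3.141, 0.0, 1.682]
contact_force: [0.5, 0.9, 0.2]
opening: 0.0552
t 10.58 p [0.5849 0.0914 0.4042] yaw 96.4 rp [3.1415e+00 1.0000e-04] F [0.53 0.91 0.18] op 0.0552 q [ 0.03  0.42  0.93 -0.    1.79 -0.09]
delta units [ 8.73  1.67 -0.23] roll 0.01
```

```bash
python3 - <<'E'
from h import *
s=cam("scene");t=cam("top")
cv2.imwrite("pics/b0.png",cv2.resize(s["img"],(800,600)))
gs=redm(s,380,132,408,152);print(len(gs))
E
```

```text
95
```

View pics/b0.png

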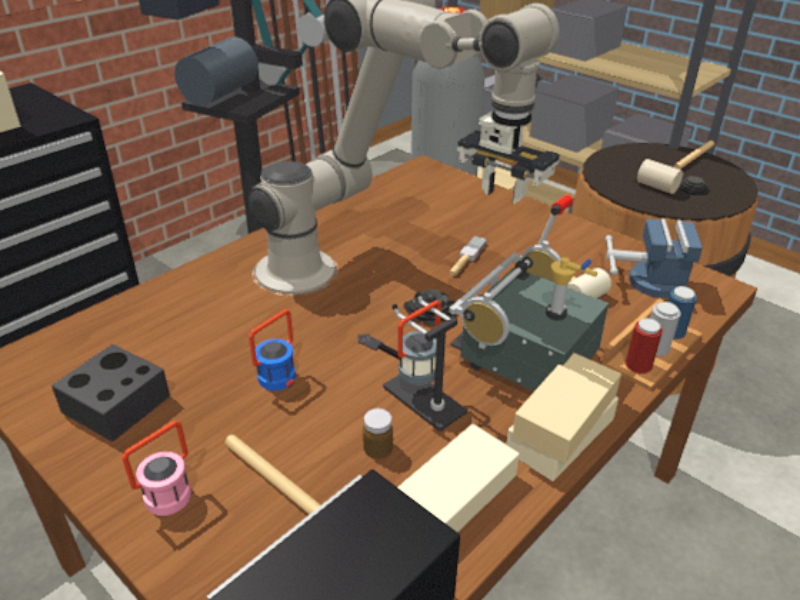

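The lantern hangs at (420,345), and the gripper approaches the lever grip at (562,205). Continuing to above the grip.

```bash
python3 -m crank '{"claw":[0.6,0.6,0.6,0.6,0.6,0.6,0.6,0.6],"delta_pos":[[0.8,0.2,0],[2,0.4,0],[3.4,0.7,0],[4.8,1,0],[6.2,1.3,0],[7.6,1.5,0],[8.5,1.65,0],[8.73,1.67,0]],"roll":[0,0,0,0,0,0,0,0]}'
python3 -m crank '{"claw":[0.6,0.6,0.6,0.6,0.6,0.6,0.6,0.6],"delta_pos":[[0,0,0.5],[0,0,1],[0,0,1.6],[0,0,2],[0,0,2.2],[0,0,2.2],[0,0,2.2],[0,0,2.2]],"roll":[0,0,0,0,0,0,0,0]}'
python3 go.py .602 .313 .288 96.3
python3 - <<'E'
from h import *
s=cam("scene");t=cam("top")
cv2.imwrite("pics/b1.png",cv2.resize(s["img"][70:230,310:450],None,fx=3.7,fy=3.7,interpolation=cv2.INTER_CUBIC))
cv2.imwrite("pics/b1t.png",cv2.resize(t["img"][80:220,80:260],None,fx=4,fy=4,interpolation=cv2.INTER_CUBIC))
gs=redm(s,380,125,412,155);print(gs.mean(0),len(gs))
E
```

```text
time: 11.35
tool_pos: [0.6023, 0.3145, 0.4027]
tool_rot: [-3.14, -0.0, 1.684]
contact_force: [0.7, -0.4, 0.0]
opening: 0.0546
time: 12.02
tool_pos: [0.6032, 0.3108, 0.3501]
tool_rot: [3.14, -0.0, 1.68]
contact_force: [-0.1, -0.1, 0.3]
opening: 0.0549
t 12.02 p [0.6032 0.3108 0.3501] yaw 96.3 rp [ 3.1398e+00 -2.0000e-04] F [-0.06 -0.13  0.33] op 0.0549 q [ 0.36  0.62  0.75 -0.    1.78  0.25]
delta units [ 0.09 -0.04  2.48] roll -0.0
[394.26965 141.88763] 89
```

View pics/b1.png

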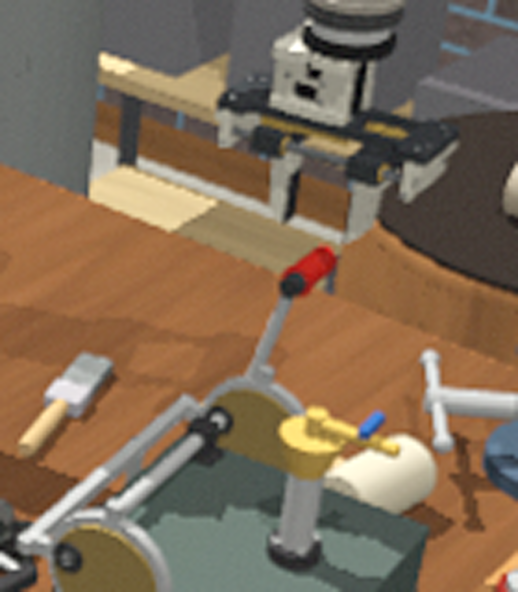

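View pics/b1t.png

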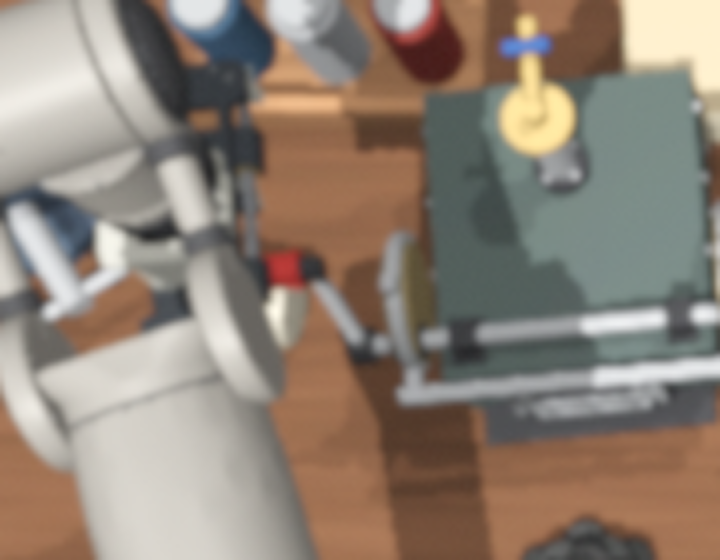

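```bash
python3 - <<'E'
from h import *
s=cam("scene");t=cam("top")
f=lambda P:((proj(s,P)-[310,70]+.5)*3.7).round(1)
print("tcp",f((.6032,.3108,.3501)),"grip",f((.602,.313,.307)))
for h in(-.0275,.0275):print("tip",f((.6032+h*.994,.3108+h*.11,.3501)))
E
```

```text
tcp [317.9 229.8] grip [311.1 272.6]
tip [289.2 220.9]
tip [347.  238.9]
```

Projections agree with the picture to about 1 px. Descending around the grip.

```bash
python3 -m crank '{"claw":[0.6,0.6,0.6,0.6,0.6,0.6,0.6,0.6],"delta_pos":[[0,0,0.4],[0,0,0.8],[0,0,1.2],[0,0,1.6],[0,0,2],[0,0,2.4],[0,0,2.4],[0,0,2.4]],"roll":[0,0,0,0,0,0,0,0]}'
python3 go.py .602 .313 .288 96.3
python3 - <<'E'
from h import *
s=cam("scene");t=cam("top")
cv2.imwrite("pics/b2.png",cv2.resize(s["img"][90:210,330:450],None,fx=5,fy=5,interpolation=cv2.INTER_CUBIC))
E
```

```text
time: 12.88
tool_pos: [0.6027, 0.3113, 0.2888]
tool_rot: [-3.141, 0.0, 1.681]
contact_force: [-0.5, -0.2, 0.3]
opening: 0.0549
t 12.88 p [0.6027 0.3113 0.2888] yaw 96.3 rp [-3.1408e+00  3.0000e-04] F [-0.51 -0.24  0.29] op 0.0549 q [ 0.36  0.62  0.91 -0.    1.62  0.25]
delta units [ 0.07 -0.02  0.03] roll 0.0
```

View pics/b2.png

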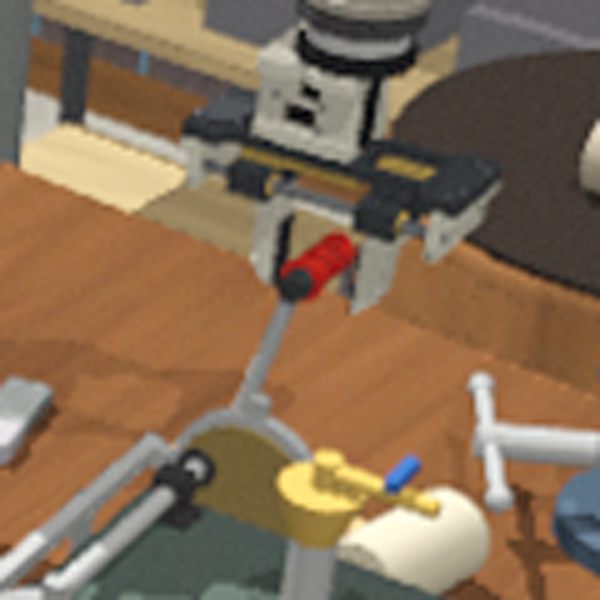

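The grip at (320,265) lies between the fingers at (272,240) and (372,275). Close lightly.

```bash
python3 -m crank '{"claw":[0.5,0.4,0.3,0.2,0.15,0.15,0.15,0.15],"delta_pos":[[0,0,0],[0,0,0],[0,0,0],[0,0,0],[0,0,0],[0,0,0],[0,0,0],[0,0,0]],"roll":[0,0,0,0,0,0,0,0]}' 12
python3 go.py .602 .313 .288 96.3
```

```text
time: 13.65
tool_pos: [0.6008, 0.3111, 0.289]
tool_rot: [-3.137, 0.001, 1.681]
contact_force: [-9.1, -1.9, 2.3]
opening: 0.0255
t 13.65 p [0.6008 0.3111 0.289 ] yaw 96.3 rp [-3.1367e+00  8.0000e-04] F [-9.13 -1.93  2.32] op 0.0255 q [0.36 0.62 0.91 0.   1.62 0.25]
delta units [0.07 0.06 0.04] roll 0.01
```

```bash
python3 -m crank '{"claw":[0.15,0.15,0.15,0.15,0.15,0.15,0.15,0.15],"delta_pos":[[0,-0.12,0],[0,-0.38,-0.05],[0,-0.63,-0.09],[0,-0.89,-0.12],[0,-1.15,-0.13],[0,-1.41,-0.13],[0,-1.67,-0.12],[0,-1.67,-0.12]],"roll":[0,0,0,0,0,0,0,0]}'
cat > arc.py <<'E'
import sys;from h import *
o=robot.observe();p=o["tool_pos"]+[0,0,.019]
yw=np.radians(6.3);X=np.array([np.cos(yw),np.sin(yw)]);piv=np.array([.5705,.308])
x=(p[:2]-piv)@X;z=p[2]-.18;F=o["contact_force"]
print("t",round(o["time"],2),"p",o["tool_pos"].round(4),"F forge x,y,z",(F[:2]@X).round(1),(F[1]*X[0]-F[0]*X[1]).round(1),F[2].round(1),"op",round(o["opening"],4),"rel",x.round(4),z.round(4),"r",np.hypot(x,z).round(4),"a",np.arctan2(z,-x).round(3),"yoff",((p[:2]-piv)@[-X[1],X[0]]).round(4))
for a in map(float,sys.argv[1:]): print(a,"dy %.2f dz %.2f"%((-.13*np.cos(a)-x)/.025,-(.13*np.sin(a)-z)/.025))
E
python3 arc.py 1.4 1.3 1.2 1.1 1.0 .9 .8
```

```text
time: 14.32
tool_pos: [0.5621, 0.3068, 0.2939]
tool_rot: [3.136, -0.001, 1.681]
contact_force: [4.3, 0.8, 6.3]
opening: 0.0255
t 14.32 p [0.5621 0.3068 0.2939] F forge x,y,z 4.3 0.4 6.3 op 0.0255 rel -0.0085 0.1329 r 0.1332 a 1.507 yoff -0.0002
1.4 dy -0.54 dz 0.19
1.3 dy -1.05 dz 0.31
1.2 dy -1.54 dz 0.47
1.1 dy -2.02 dz 0.68
1.0 dy -2.47 dz 0.94
0.9 dy -2.89 dz 1.24
0.8 dy -3.28 dz 1.59
```

```bash
python3 -m crank '{"claw":[0.15,0.15,0.15,0.15,0.15,0.15,0.15,0.15],"delta_pos":[[0,-0.25,0.05],[0,-0.5,0.11],[0,-0.76,0.17],[0,-1.01,0.23],[0,-1.26,0.31],[0,-1.5,0.39],[0,-1.75,0.49],[0,-1.98,0.6]],"roll":[0,0,0,0,0,0,0,0]}'
python3 arc.py 1.0 .9 .8 .7 .6 .5 .4
```

```text
time: 14.98
tool_pos: [0.5118, 0.3012, 0.2767]
tool_rot: [3.141, -0.0, 1.681]
contact_force: [4.7, 0.4, 3.4]
opening: 0.0254
t 14.98 p [0.5118 0.3012 0.2767] F forge x,y,z 4.7 -0.1 3.4 op 0.0254 rel -0.0591 0.1157 r 0.1299 a 1.099 yoff -0.0003
1.0 dy -0.45 dz 0.25
0.9 dy -0.87 dz 0.56
0.8 dy -1.26 dz 0.90
0.7 dy -1.61 dz 1.28
0.6 dy -1.93 dz 1.69
0.5 dy -2.20 dz 2.14
0.4 dy -2.43 dz 2.60
```

```bash
python3 -m crank '{"claw":[0.15,0.15,0.15,0.15,0.15,0.15,0.15,0.15],"delta_pos":[[0,-0.24,0.13],[0,-0.46,0.26],[0,-0.66,0.4],[0,-0.86,0.56],[0,-1.06,0.73],[0,-1.25,0.9],[0,-1.43,1.09],[0,-1.6,1.28]],"roll":[0,0,0,0,0,0,0,0]}' 15
python3 arc.py .6 .5 .4 .3 .2 .1 0
python3 - <<'E'
from h import *
s=cam("scene")
cv2.imwrite("pics/b3.png",cv2.resize(s["img"][100:250,270:430],None,fx=4,fy=4,interpolation=cv2.INTER_CUBIC))
E
```

```text
time: 15.65
tool_pos: [0.4719, 0.2968, 0.2444]
tool_rot: [-3.142, -0.0, 1.681]
contact_force: [4.3, 2.1, 3.0]
opening: 0.0256
t 15.65 p [0.4719 0.2968 0.2444] F forge x,y,z 4.5 1.7 3.0 op 0.0256 rel -0.0992 0.0834 r 0.1297 a 0.699 yoff -0.0003
0.6 dy -0.32 dz 0.40
0.5 dy -0.59 dz 0.84
0.4 dy -0.82 dz 1.31
0.3 dy -1.00 dz 1.80
0.2 dy -1.13 dz 2.30
0.1 dy -1.20 dz 2.82
0.0 dy -1.23 dz 3.34
```

View pics/b3.png

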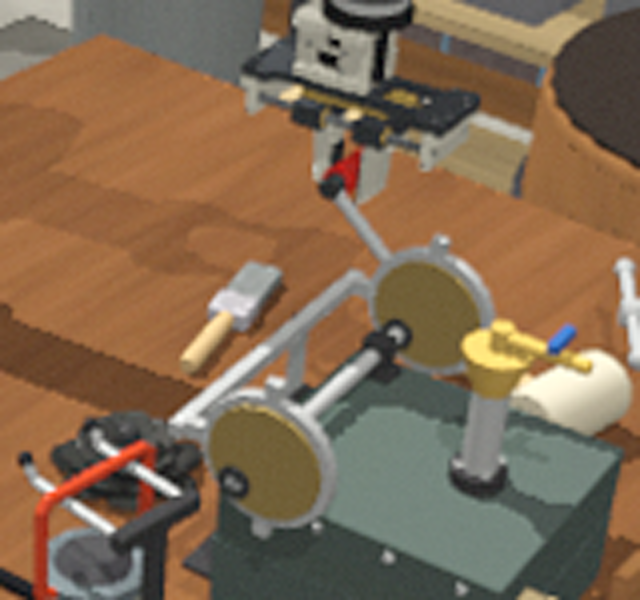

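The lever follows: the grip is in the fingers at (345,170) and the rod leans forward. Continuing along the arc.

```bash
python3 -m crank '{"claw":[0.15,0.15,0.15,0.15,0.15,0.15,0.15,0.15],"delta_pos":[[0,-0.17,0.2],[0,-0.32,0.41],[0,-0.45,0.63],[0,-0.58,0.85],[0,-0.7,1.08],[0,-0.8,1.32],[0,-0.9,1.56],[0,-0.98,1.81]],"roll":[0,0,0,0,0,0,0,0]}' 18
python3 arc.py .25 .2 .15 .1 0 -0.05
```

```text
time: 16.37
tool_pos: [0.4476, 0.2941, 0.1991]
tool_rot: [-3.141, 0.0, 1.681]
contact_force: [3.4, 1.5, 4.6]
opening: 0.025
t 16.37 p [0.4476 0.2941 0.1991] F forge x,y,z 3.6 1.1 4.6 op 0.025 rel -0.1236 0.0381 r 0.1294 a 0.299 yoff -0.0003
0.25 dy -0.09 dz 0.24
0.2 dy -0.15 dz 0.49
0.15 dy -0.20 dz 0.75
0.1 dy -0.23 dz 1.01
0.0 dy -0.25 dz 1.52
-0.05 dy -0.25 dz 1.78
```

```bash
python3 -m crank '{"claw":[0.15,0.15,0.15,0.15,0.15,0.15,0.15,0.15],"delta_pos":[[0,-0.08,0.25],[0,-0.14,0.5],[0,-0.18,0.75],[0,-0.21,1],[0,-0.22,1.25],[0,-0.23,1.5],[0,-0.23,1.55],[0,-0.23,1.55]],"roll":[0,0,0,0,0,0,0,0]}' 30
python3 -m crank '{"claw":[0.15,0.15,0.15,0.15,0.15,0.15,0.15,0.15],"delta_pos":[[0,0,0],[0,0,0],[0,0,0],[0,0,0],[0,0,0],[0,0,0],[0,0,0],[0,0,0]],"roll":[0,0,0,0,0,0,0,0]}'
python3 arc.py 0
python3 - <<'E'
from h import *
s=cam("scene");t=cam("top")
cv2.imwrite("pics/b4.png",cv2.resize(s["img"][110:300,230:430],None,fx=3.5,fy=3,interpolation=cv2.INTER_CUBIC))
cv2.imwrite("pics/b4t.png",cv2.resize(t["img"][100:240,100:320],None,fx=3.6,fy=3.6,interpolation=cv2.INTER_CUBIC))
cv2.imwrite("pics/b4z.png",cv2.resize(s["img"][130:210,315:405],None,fx=7,fy=7,interpolation=cv2.INTER_CUBIC))
E
```

```text
time: 17.03
tool_pos: [0.4406, 0.2933, 0.1599]
tool_rot: [-3.137, 0.001, 1.681]
contact_force: [-3.3, 2.8, 3.5]
opening: 0.0252
time: 17.7
tool_pos: [0.4407, 0.2933, 0.1605]
tool_rot: [-3.138, 0.001, 1.681]
contact_force: [-4.9, 1.8, 3.0]
opening: 0.025
t 17.7 p [0.4407 0.2933 0.1605] F forge x,y,z -4.6 2.3 3.0 op 0.025 rel -0.1307 -0.0005 r 0.1307 a -0.004 yoff -0.0004
0.0 dy 0.03 dz -0.02
```

View pics/b4.png

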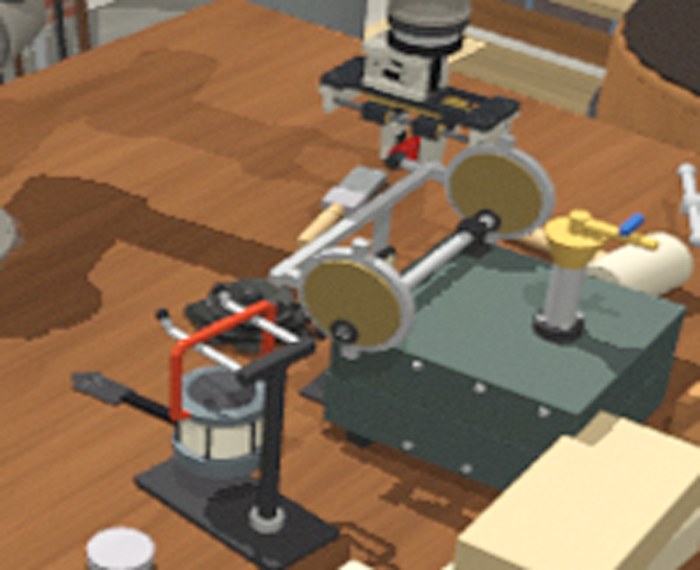

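View pics/b4t.png

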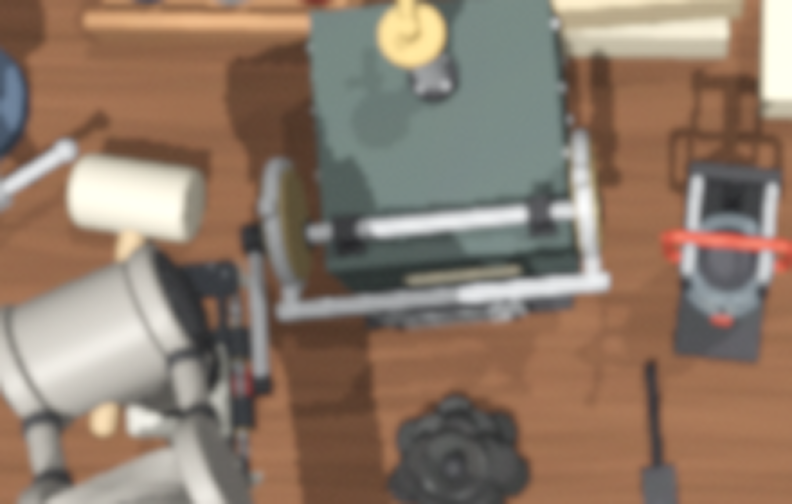

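View pics/b4z.png

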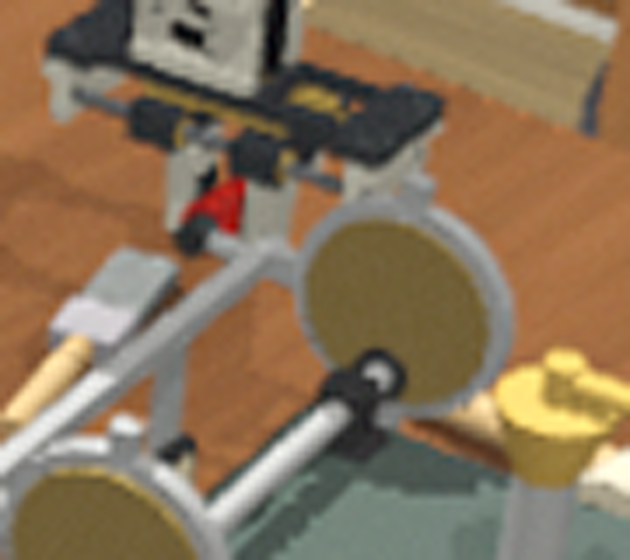

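```bash
python3 - <<'E'
from h import *
s=cam("scene")
yw=np.radians(6.3);X=np.array([np.cos(yw),np.sin(yw),0]);Y=np.array([-X[1],X[0],0]);piv=np.array([.5705,.308,.18])
for n,px in (("start",(388.3,146)),("now",(342.4,163.1))):
  for off in(-.036,-.03):
    o,d=ray(s,*px);k=((piv-o)@Y+off)/(d@Y);P=o+k*d-piv;x,z=P@X,P[2];print(n,off,"x %.4f z %.4f r %.4f a %.3f"%(x,z,np.hypot(x,z),np.arctan2(z,-x)))
print(proj(s,piv-.13*X-.036*Y),proj(s,piv-.13*X))
E
```

```text
start -0.036 x 0.0310 z 0.1327 r 0.1363 a 1.801
start -0.03 x 0.0285 z 0.1292 r 0.1323 a 1.788
now -0.036 x -0.1283 z 0.0115 r 0.1288 a 0.090
now -0.03 x -0.1315 z 0.0076 r 0.1317 a 0.057
[341.70997267 165.78948177] [346.95611352 161.63801811]
```

The rod's knob sits about 3–5 mm above level (a ≈ 0.04–0.09 rad). I'll nudge down 3 mm, then hold.

```bash
python3 -m crank '{"claw":[0.15,0.15,0.15,0.15,0.15,0.15,0.15,0.15],"delta_pos":[[0,0.03,0.06],[0,0.05,0.12],[0,0.05,0.14],[0,0.05,0.14],[0,0.05,0.14],[0,0.05,0.14],[0,0.05,0.14],[0,0.05,0.14]],"roll":[0,0,0,0,0,0,0,0]}' 30
python3 -m crank '{"claw":[0.15,0.15,0.15,0.15,0.15,0.15,0.15,0.15],"delta_pos":[[0,0,0],[0,0,0],[0,0,0],[0,0,0],[0,0,0],[0,0,0],[0,0,0],[0,0,0]],"roll":[0,0,0,0,0,0,0,0]}'
python3 arc.py 0
python3 - <<'E'
from h import *
s=cam("scene");t=cam("top")
cv2.imwrite("pics/b5z.png",cv2.resize(s["img"][130:210,315:405],None,fx=7,fy=7,interpolation=cv2.INTER_CUBIC))
cv2.imwrite("pics/b5.png",cv2.resize(s["img"],(800,600)))
cv2.imwrite("pics/b5t.png",cv2.resize(t["img"],(800,600)))
E
```

```text
time: 18.52
tool_pos: [0.4404, 0.2933, 0.1566]
tool_rot: [-3.135, 0.001, 1.681]
contact_force: [-10.0, 2.6, 3.0]
opening: 0.0253
time: 19.18
tool_pos: [0.4404, 0.2932, 0.1566]
tool_rot: [-3.135, 0.001, 1.681]
contact_force: [-9.5, 2.0, 4.3]
opening: 0.0251
t 19.18 p [0.4404 0.2932 0.1566] F forge x,y,z -9.2 3.0 4.3 op 0.0251 rel -0.1309 -0.0044 r 0.131 a -0.034 yoff -0.0004
0.0 dy 0.04 dz -0.18
```

View pics/b5z.png

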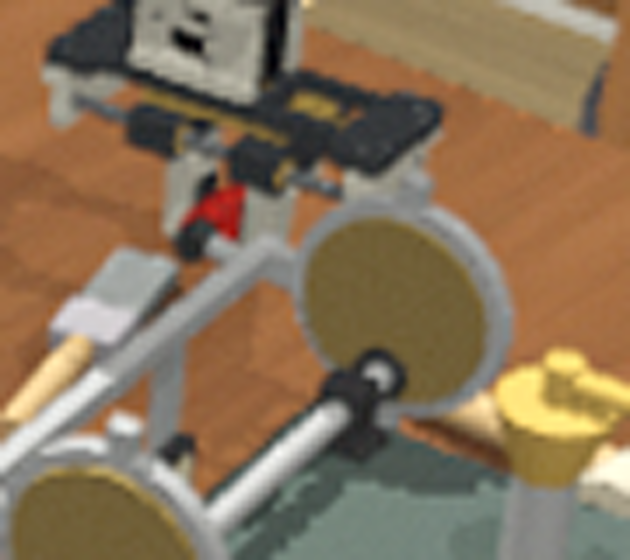

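View pics/b5.png

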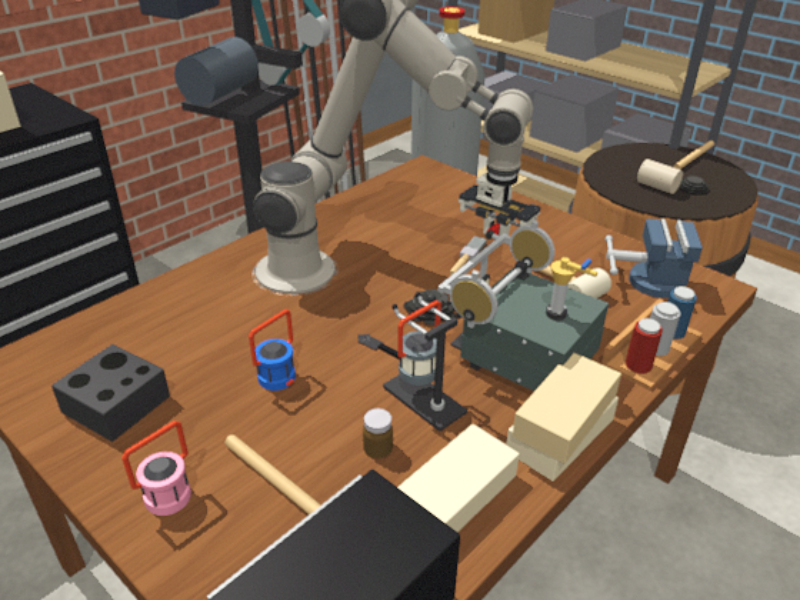

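View pics/b5t.png

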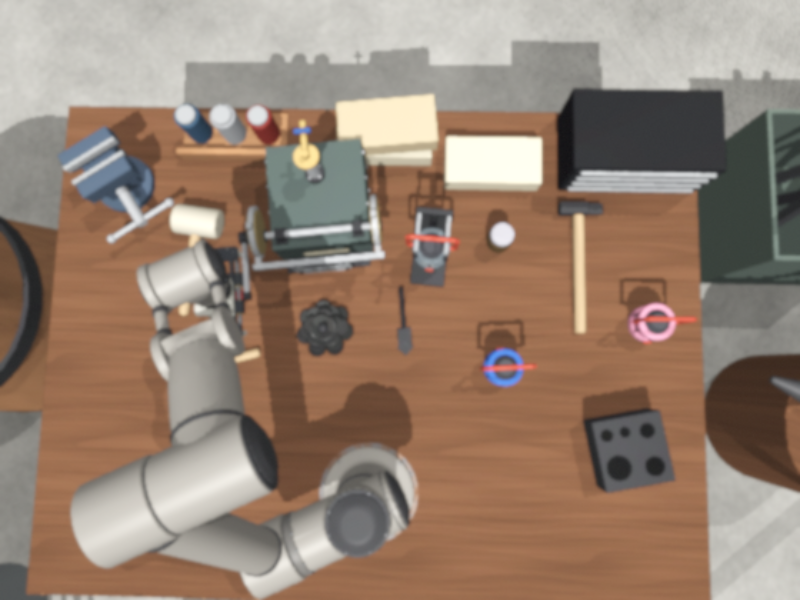

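The knob is now about level, the lantern is still hung, and the bystanders are unmoved. The −9 N along forge x comes from my +y nudge, so I'll undo that and hold.

```bash
python3 -m crank '{"claw":[0.15,0.15,0.15,0.15,0.15,0.15,0.15,0.15],"delta_pos":[[0,-0.04,0],[0,-0.08,0],[0,-0.1,0],[0,-0.1,0],[0,-0.1,0],[0,-0.1,0],[0,-0.1,0],[0,-0.1,0]],"roll":[0,0,0,0,0,0,0,0]}' 30
python3 -m crank '{"claw":[0.15,0.15,0.15,0.15,0.15,0.15,0.15,0.15],"delta_pos":[[0,0,0],[0,0,0],[0,0,0],[0,0,0],[0,0,0],[0,0,0],[0,0,0],[0,0,0]],"roll":[0,0,0,0,0,0,0,0]}'
python3 arc.py 0
python3 - <<'E'
from h import *
s=cam("scene");t=cam("top")
cv2.imwrite("pics/b6.png",cv2.resize(s["img"][110:300,230:430],None,fx=3.5,fy=3,interpolation=cv2.INTER_CUBIC))
# lantern bar on hook, top view
p=redm(t,275,160,335,176,150);r=cv2.fitLine(p,2,0,.01,.01).ravel();d=r[:2]*np.sign(r[0]);q=(p-r[2:])@d
A=onz(t,*(r[2:]+d*q.min()),.229);B=onz(t,*(r[2:]+d*q.max()),.229);m=(A+B)/2;yw=np.radians(-4.3);v=m[:2]-[.630,-.139]
print(A,B,m,"hook frame x,y",v@[np.cos(yw),np.sin(yw)],v@[-np.sin(yw),np.cos(yw)])
E
```

```text
time: 19.95
tool_pos: [0.4406, 0.2933, 0.1572]
tool_rot: [-3.14, 0.0, 1.681]
contact_force: [-4.1, 1.8, 1.1]
opening: 0.0251
time: 20.62
tool_pos: [0.4406, 0.2933, 0.1572]
tool_rot: [-3.14, 0.0, 1.681]
contact_force: [-3.8, 3.0, 2.7]
opening: 0.0252
t 20.62 p [0.4406 0.2933 0.1572] F forge x,y,z -3.5 3.4 2.7 op 0.0252 rel -0.1308 -0.0038 r 0.1308 a -0.029 yoff -0.0004
0.0 dy 0.03 dz -0.15
[ 0.56683024 -0.08076987  0.229     ] [ 0.55953673 -0.19259883  0.229     ] [ 0.56318348 -0.13668435  0.229     ] hook frame x,y -0.0668020599855799 -0.0027006846738680335
```

View pics/b6.png

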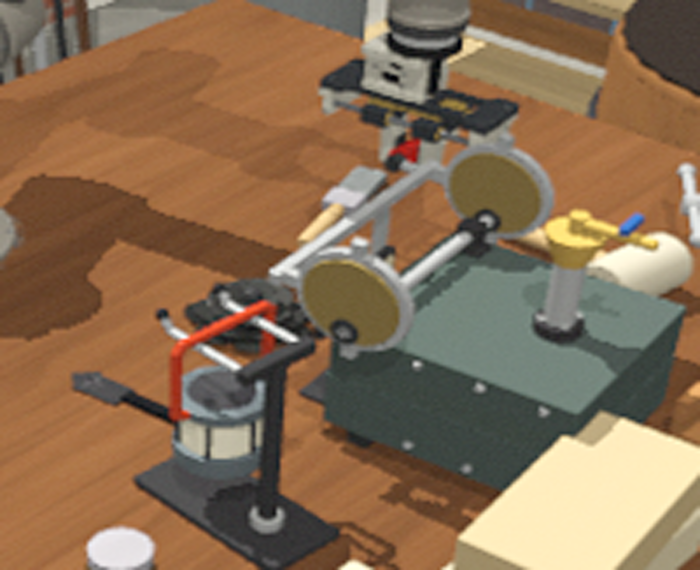

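The lantern still hangs straight across both prongs at (220,390), and the grip is held level in the fingers at (405,150). Handing in.

```bash
python3 -c "
from cell import robot
print(robot.hand_in());o=robot.observe();print(o['time'],o['tool_pos'],o['contact_force'],o['opening'])"
```

```text
the job is handed in; nothing more can be done
None
the job is handed in; nothing more can be done
```

I hung the grey lantern by its handle bar across both prongs and let go of it. I then swung the red lever along its arc to level forward, and handed in at about 20.6 s with the fingers still holding it at 30 N.

**Last checks before handing in:**
- **Lantern:** the bar's middle is at about x = -67 mm, y = -3 mm in the hook's frame. Both pictures show it upright, at rest and untouched.
- **Lever:** the measured tool position puts it about 0.03 rad past the high point. The rod end in the picture suggests about 0.03 rad short of it. The two disagree slightly, but both are well inside the 0.27 rad allowed.
- **Grip:** finger opening is 25 mm on the 26 mm grip, and the force on the tool is steady at about 5–6 N.
- **Bystanders:** the ones in view look unmoved; I compared them by eye only. The arm hid part of the mallet and wire brush in the last top view.

I could not see the door's lower edge from either camera, so its height is inferred from the lever angle.

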